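# Unclip and slide off the terminal cover of a bench data logger

### The arm

A 6-joint arm with a two-finger parallel gripper is mounted at the origin on the work surface; the furniture and walls round the work are solid. World frame = base frame: x ahead of the robot, y to its left, z up, the work surface at z = 0. Lengths are in m, angles in rad, forces in N, time in s.
With the tool pointing down it reaches from about 0.35 to 0.775 m from the base axis. Payload 5.5 kg.
Tool frame: the origin (TCP) lies at the very end of the fingers, on their centre line; the grasp point (between the pads) lies 19 mm behind it (grip_point_offset is the distance from the TCP to the grasp point, in m); z points along the fingers, y is the direction in which the jaws open and shut (so a half turn about z gives the same grasp; the last joint's range is limited). The gripper opens to 85 mm and grips with 20 to 120 N. Pads are 22 mm wide; open, the fingers measure 114 mm over their backs; the gripper's body (76 mm by 85 mm) begins 54 mm behind the grasp point. The pads swing forward as they close: fully open they stand 13 mm farther back than shut.
Start: joints at [1.063, 0.313, 0.046, 1.304, 0, 1.431], TCP at [0.207, 0.537, 0.231] pointing down, gripper open.
Joint ranges: [-2.76, 2.76], [-0.86, 1.69], [-1.03, 1.26], [-2.2, 2.34], [-1.47, 1.5], [-3.14, 3.14]. Speed limits (rad/s): [2.57, 2.57, 3.14, 3.14, 3.14, 3.14].

### API

Orientations are given as a unit quaternion [w, x, y, z].
In Python, from workcell import * gives the robot as it stands.
- The arm moves only by the shell command python3 -m crank 'ROWS' [OPENING] [FORCE]. ROWS is a JSON object of lists of equal length, an entry for each row: "travel": the shift along the tool's x, y, z in units of 40 mm (1.0 is 40 mm), a list of three; "turn": the turn about the tool's z in rad. In form: {"travel": [[x, y, z], ...], "turn": [turn, ...]}. A call has 1 to 5 rows; each row is the pose to reach, as a shift and turn from the pose commanded when the call began, along the tool's axes at that moment; what a row does not reach only later rows make up. A row lasts 1/12 s, in which the tool goes at most 41.7 mm and 7.16 degrees, less where a joint would pass 70% of its speed; a pose out of reach is approached as far as the arm can. A call with a gripper value outside its range is refused whole. OPENING is the finger opening in mm, from 0 to 85.4, set as the call begins (- or left out, the last holds). The fingers move at their own pace and stop on an object; FORCE is the grip in N (left out, the last holds). Time passes only in rows, so rows that repeat a pose let the fingers close. It gives the time, the measured TCP pose, the force and the opening at its end, in the units of the state.
- get_state(): the state, without advancing time (a new reading comes with each control period).
- read_camera(name): name is "side" or "top"; returns a dict with "image" (480x640x3 uint8, red, green, blue), "K" (3x3 intrinsics, pixels), "R" (3x3) and "t" (3): a world point X has camera coordinates R X + t. Camera axes: x right, y down, z forward; pixel columns grow to the right and rows downward; lengths in m; the calibration is good to about 2 mm. A picture is of the moment at which its call begins. There is no depth.
- hand_in(): hands the job in, once; it reports no verdict.
The state is a dict: "clock": time; "joint_pos": joint angles; "qvel": joint speeds; "tau": joint torques, N m; "tcp_pos": TCP position; "orientation": TCP orientation; "wrist_force": force on the tool from outside, world axes, zero at the start; "ft_torque": the same for the moment, N m; "finger_gap": finger opening in m.
Only numpy, scipy, OpenCV 4.12 (cv2) and the standard library are available. Lean on these libraries where they do the work, as an engineer would, in place of code of your own. Each camera call takes 0.05 s, during which the arm holds its last target. There are 200 camera calls.

### The job

Open the terminal bay of the low white data logger that lies on the bench, without picking anything up: with the fingertips press the snap tab at the end of the case right down until the cover springs loose, then push the cover by its upright rib along the case until it is right out of its guides and lies flat on the deck of the case, with all the screw terminals uncovered. Do not lift or carry the cover, do not push it off the case, and leave the other things on the bench where they are.

Things in the scene. Friction and masses are not known exactly. Their poses are not given: they have to be found in the camera images.
- logger: Low off-white case, 230 mm (its x) by 116 mm (its y), fixed on the bench; origin at the centre of its underside, z up. The cover slides off towards its +x. Along x: nose, a step 28 mm high, x -115 to -85 mm, the snap tab over it; front wall to x -79, 50 mm high; terminal bay to x 0, under the cover; deck, flat and free, 44 mm high, x 0 to 115. Two black cable glands stick out of each flank.
- bay_end (a point): Point at logger x 0, y 0, 44 mm above the bench: here the bay and the two straight side guides end and the deck begins; axes as the logger's. The guides (y beyond +-41 mm, 53 mm high) hold the cover's long edges down by a lip. The cover's underside runs level from the bay on to the deck.
- tab_pad (a point): Centre of the top of the snap tab's thumb pad: ribbed, grey, 24 mm along the case by 26 mm across, free on three sides, at logger x -103 mm, y 0, 49.5 mm above the bench when up. Pressed straight down it goes 8 mm, against about 2 N at first and 5 to 7 N at the bottom, where it stops hard; the cover is let go at about 6 mm. It springs up again when let go.
- tab (a joint): Angle of the snap tab, a sprung arm with a catch that holds the cover, in rad: 0 up, 0.088 fully pressed; the cover is let go at about 0.06. 0.01 rad is 0.9 mm at the pad.
- cover: Terminal cover: loose grey plate 75 (its x) by 90 by 5 mm, 50 g, origin at the centre of its underside, axes as the logger's when closed. Closed: origin at logger x -39.5 mm, 44 mm high, held by the catch. With the tab pressed right down, sprung pushers drive it 13 mm towards +x in half a second or less; it stays there, still in its guides, then slides with under 2 N.
- rib (a point): Middle of the top edge of the cover's upright push rib: 54 mm long (cover y), 6 mm thick, 12 mm high above the plate; this point is 12.5 mm behind the cover's origin (cover x -12.5) and 17 mm above its underside. Push its near (-x) face towards +x. From it back to the tab nothing stands higher than the plate by more than 2 mm, but for the guides (4 mm).
- corner_left (a point): Corner of the cover's underside at its near edge (cover x -37.5 mm), +y side. The near edge leaves the guides once the cover has gone 77 mm from its closed place; the far edge reaches the far end of the case at 117 mm.
- corner_right (a point): Corner of the cover's underside at its near edge (cover x -37.5 mm), on its -y side.
- beaker_mid (a point): Bystander: glass beaker, 68 mm wide, 90 mm high, standing; point at half its height.
- flask_mid (a point): Bystander: conical glass flask, 92 mm wide, 124 mm high, standing; point at half its height.
- bung_mid (a point): Bystander: black rubber stopper, 34 mm wide, 22 mm high; point at half its height.
- marker_mid (a point): Bystander: marker pen lying on the log book, 135 mm long, 15 mm thick; its centre.
There are look-alikes about, which are no part of the job. Of the things that look like the cover, the largest one is meant.

How it is judged:
By the outcome, as a careful person would: the job done as asked, in the order asked, and still so for the second after the job is handed in, with the robot touching nothing.
It also fails if it takes over 34 s, if anything falls off the work surface, if the arm or the gripper's body presses on something with over 40 N, if the wrist force passes 120 N, or if a joint passes its speed limit or range.

## Working session

There is one attempt and no reset: what is moved stays moved. The work goes in short steps, Python scripts to look and compute and a shell command to move; the robot and the scene stay as the last step left them, time stands still between calls to the robot, and variables do not carry over. Pictures are saved under pics/ and viewed, about 8 in all and at most 12, crops included, and the job is handed in when it is done.

```bash
mkdir -p pics; python3 - <<'E'
from workcell import *
import cv2
s=get_state();print(s['clock'],s['tcp_pos'],s['orientation'],s['finger_gap'])
for n in("side","top"):
    c=read_camera(n);cv2.imwrite(f"pics/{n}0.png",c["image"][:,:,::-1])
    print(n,c["K"].tolist(),c["R"].tolist(),c["t"].tolist())
E
```

```text
0.0 [0.20650696 0.53608179 0.23039696] [-2.85566658e-04  1.82856403e-01  9.83139193e-01 -8.84155589e-04] 0.08514437466795645
side [[471.6384639679852, 0.0, 327.96835376871843], [0.0, 471.6384639679852, 232.2798235077341], [0.0, 0.0, 1.0]] [[0.854566090762743, -0.51915909231398, 0.013807004968760505], [-0.32245570375017424, -0.5512460117158293, -0.7695129327609587], [0.40711069211881795, 0.6531475112370221, -0.6384819597509558]] [-0.4485949777377882, 0.17551473490382163, 1.0782129610194882]
top [[460.2513262459591, 0.0, 324.23105287102436], [0.0, 460.2513262459591, 235.03491111207717], [0.0, 0.0, 1.0]] [[0.015322370258366127, -0.9998139786124396, -0.011714654959902412], [-0.9946032247792458, -0.014038051160209846, -0.10279765745554825], [0.10261408396701911, 0.01322653736952173, -0.9946333035248832]] [-0.04900609466150343, 0.46560041224591875, 0.9713475740346791]
```

View pics/top0.png

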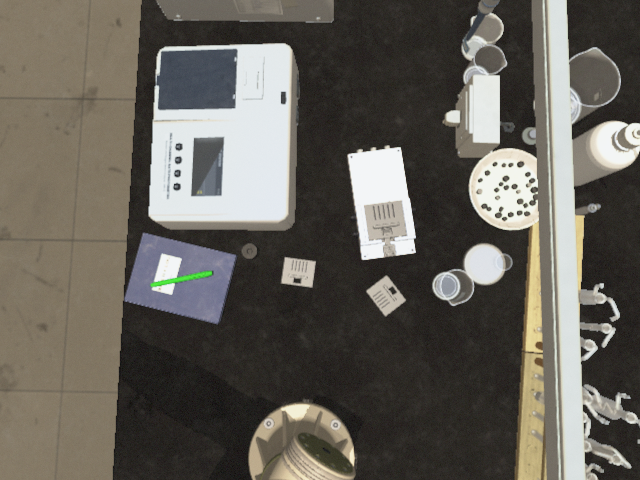

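View pics/side0.png

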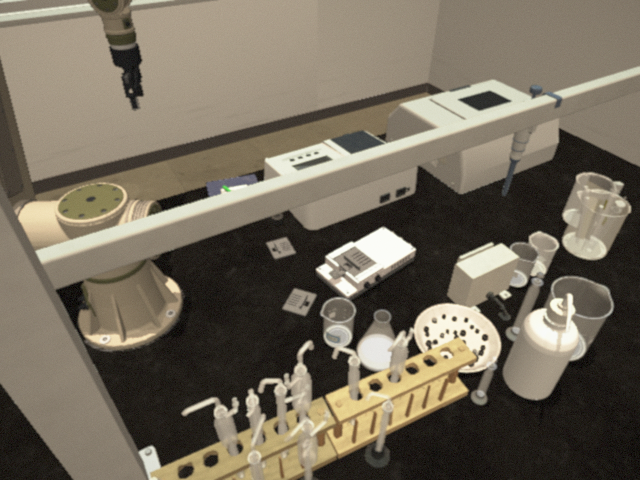

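The top view shows the logger at about (382,203), with the tab end towards the robot at about (390,250). The two smaller grey plates at (298,272) and (385,295) are look-alikes. The beaker is at (450,287) and the flask at (487,263).

```bash
python3 - <<'E'
import cv2,numpy as np
a=cv2.imread("pics/top0.png")[135:275,330:450];b=cv2.imread("pics/side0.png")[220:310,305:430]
a=cv2.resize(a,None,fx=4,fy=4,interpolation=cv2.INTER_CUBIC)
cv2.imwrite("pics/c1.png",a)
E
```

```text
(no output)
```

View pics/c1.png

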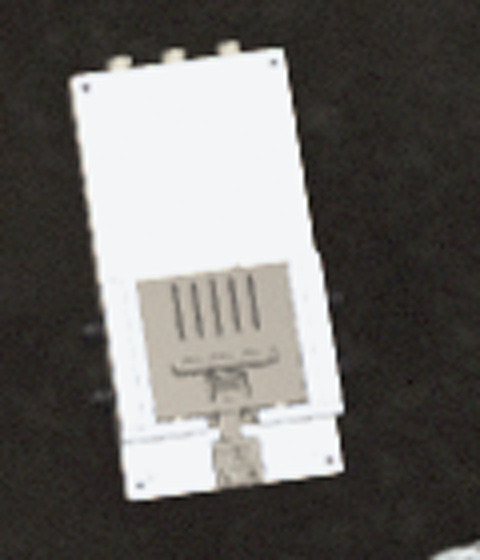

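```bash
cat >h.py <<'E'
import numpy as np
from workcell import *
def ray(cam,u,v,z):
    K,R,t=(np.array(cam[k]) for k in("K","R","t"))
    d=R.T@np.linalg.solve(K,[u,v,1]);o=-R.T@t
    return (o+d*(z-o[2])/d[2])
def proj(cam,X):
    p=np.array(cam["K"])@(np.array(cam["R"])@X+np.array(cam["t"]));return p[:2]/p[2]
E
python3 - <<'E'
from h import *
from scipy.optimize import least_squares
c=read_camera("top")
L=np.array([[115,58,44],[115,-58,44],[-115,58,28],[-115,-58,28],[-2,41,49],[-2,-41,49]])/1e3
P=np.array([[72,78],[284,50],[128,500],[343,470],[138,280],[288,263]])/4+[330,135]
W=np.array([ray(c,*p,l[2]) for p,l in zip(P,L)]);print(W.round(4))
def tf(q,l):
    C,S=np.cos(q[2]),np.sin(q[2]);return np.array([q[0]+C*l[0]-S*l[1],q[1]+S*l[0]+C*l[1],l[2]])
r=least_squares(lambda q:np.concatenate([proj(c,tf(q,l))-p for l,p in zip(L,P)]),[.5,-.1,0])
q=r.x;print(q,r.fun.round(2))
for n,l in dict(tab=[-.103,0,.0495],rib=[-.052,0,.061],bay=[0,0,.044],end=[.115,0,.044]).items():
    w=tf(q,l);print(n,w.round(4),(proj(c,w)-[330,135])*4)
print("beaker",ray(c,452,290,.0),"flask",ray(c,485,265,0))
s=get_state();from scipy.spatial.transform import Rotation as Ro
o=s['orientation'];print(Ro.from_quat(np.r_[o[1:],o[0]]).as_matrix().round(3))
E
```

```text
[[ 0.6394 -0.091   0.044 ]
 [ 0.6562 -0.205   0.044 ]
 [ 0.4133 -0.1238  0.028 ]
 [ 0.431  -0.2386  0.028 ]
 [ 0.5288 -0.1268  0.049 ]
 [ 0.539  -0.2061  0.049 ]]
[ 0.5353162  -0.16512413  0.14588047] [ 0.03 -0.58  0.37 -0.59  0.31  0.1   0.32  0.5  -0.94  0.67 -0.08 -0.13]
tab [ 0.4334 -0.1801  0.0495] [238.73046219 461.17949374]
rib [ 0.4839 -0.1727  0.061 ] [227.39786043 362.66145652]
bay [ 0.5353 -0.1651  0.044 ] [209.36511135 270.50168508]
end [ 0.6491 -0.1484  0.044 ] [178.80184817  61.65211441]
beaker [ 0.35221427 -0.32217243  0.        ] flask [ 0.4077204  -0.39492036  0.        ]
[[-0.933  0.36  -0.001]
 [ 0.36   0.933 -0.001]
 [ 0.    -0.001 -1.   ]]
```

```bash
cat >>h.py <<'E'
from scipy.spatial.transform import Rotation as Ro
Q=np.array([0.5353,-0.1651,0.1459])
def lw(x,y,z):
    C,S=np.cos(Q[2]),np.sin(Q[2]);return np.array([Q[0]+C*x-S*y,Q[1]+S*x+C*y,z])
def st():
    s=get_state();o=s['orientation'];R=Ro.from_quat(np.r_[o[1:],o[0]]).as_matrix()
    yaw=np.arctan2(R[1,0],R[0,0]);p=s['tcp_pos'];d=p-[*Q[:2],0];C,S=np.cos(Q[2]),np.sin(Q[2])
    turn=-((Q[2]+np.pi-yaw+np.pi)%(2*np.pi)-np.pi)
    print("t",s['clock'],"logger-frame mm",(1e3*np.array([C*d[0]+S*d[1],-S*d[0]+C*d[1],d[2]])).round(1),"F",np.round(s['wrist_force'],1),"gap",round(s['finger_gap'],4),"turn needed",round(turn,3))
    return s,R
def go(w):
    s,R=st();print("units",(R.T@(np.array(w)-s['tcp_pos'])/.04).round(3))
E
python3 - <<'E'
from h import *
go(lw(-.103,0,.15))
a=read_camera("top");b=read_camera("side")
from scipy.optimize import least_squares
# bar edges: right-hand parallel bar, y,z const
def f(q):
    y,z=q
    P=proj(b,np.array([.5,y,z]));v=265-(P[0]-40)*.3
    return [proj(a,np.array([.5,y,z]))[0]-556,P[1]-v]
r=least_squares(f,[-.3,.4]);print("bar y,z",r.x,r.fun)
E
```

```text
t 0.15 logger-frame mm [-223.3  741.7  230.6] F [0.1 0.2 0.4] gap 0.0853 turn needed -0.514
units [-11.731 -14.668   2.033]
bar y,z [-0.3391423   0.43950531] [0.00000000e+00 5.68434189e-14]
```

```bash
python3 -m crank '{"travel":[[-0.65,-0.8,0.1],[-1.3,-1.6,0.2],[-1.95,-2.4,0.3],[-2.6,-3.2,0.4],[-3.2,-4.0,0.5]],"turn":[-0.1,-0.2,-0.3,-0.4,-0.514]}' 0 20; python3 -c "
from h import *
go(lw(-.103,0,.12))"
```

```text
clock: 0.67
tcp_pos: [0.2682, 0.3415, 0.2112]
orientation: [0.0, -0.072, 0.997, -0.0]
wrist_force: [0.7, -0.2, 0.2]
finger_gap: 0.0257
t 0.6667 logger-frame mm [-190.6  540.1  211.2] F [ 0.7 -0.2  0.2] gap 0.0257 turn needed -0.001
units [ -2.201 -13.499   2.284]
```

```bash
python3 -m crank '{"travel":[[-0.17,-1,0.15],[-0.34,-2,0.3],[-0.5,-3,0.45],[-0.67,-4,0.6],[-0.83,-5,0.75]],"turn":[0,0,0,0,0]}'; python3 -m crank '{"travel":[[-0.17,-1,0.15],[-0.34,-2,0.3],[-0.5,-3,0.45],[-0.67,-4,0.6],[-0.83,-5,0.75]],"turn":[0,0,0,0,0]}'; python3 -c "
from h import *
go(lw(-.103,0,.10))"
```

```text
clock: 1.08
tcp_pos: [0.3289, 0.1483, 0.1815]
orientation: [0.001, -0.07, 0.998, 0.0]
wrist_force: [1.0, 0.6, 0.5]
finger_gap: 0.0
clock: 1.5
tcp_pos: [0.3898, -0.0455, 0.1515]
orientation: [0.001, -0.069, 0.998, -0.0]
wrist_force: [0.7, 0.1, 0.3]
finger_gap: -0.0
t 1.5 logger-frame mm [-126.6  139.4  151.5] F [0.7 0.1 0.3] gap -0.0 turn needed -0.007
units [-0.613 -3.482  1.29 ]
```

```bash
python3 -m crank '{"travel":[[-0.17,-0.9,0.3],[-0.35,-1.8,0.6],[-0.5,-2.7,0.95],[-0.61,-3.45,1.29],[-0.61,-3.45,1.29]],"turn":[0,0,0,0,-0.004]}'; python3 - <<'E'
from h import *
import cv2
go(lw(-.103,0,.052))
ims=[]
for n,(r,c,h,w),f in(("top",(150,320,140,140),4),("side",(170,290,140,140),4)):
    k=read_camera(n);i=k["image"][r:r+h,c:c+w,::-1];ims.append(cv2.resize(i,(400,400),interpolation=cv2.INTER_CUBIC))
cv2.imwrite("pics/m1.png",np.hstack(ims))
E
```

```text
clock: 1.92
tcp_pos: [0.4341, -0.1814, 0.0978]
orientation: [-0.0, -0.069, 0.998, -0.001]
wrist_force: [0.7, -0.6, 1.0]
finger_gap: -0.0
t 1.9167 logger-frame mm [-102.5   -1.4   97.8] F [ 0.7 -0.6  1. ] gap -0.0 turn needed -0.007
units [0.011 0.038 1.146]
```

View pics/m1.png

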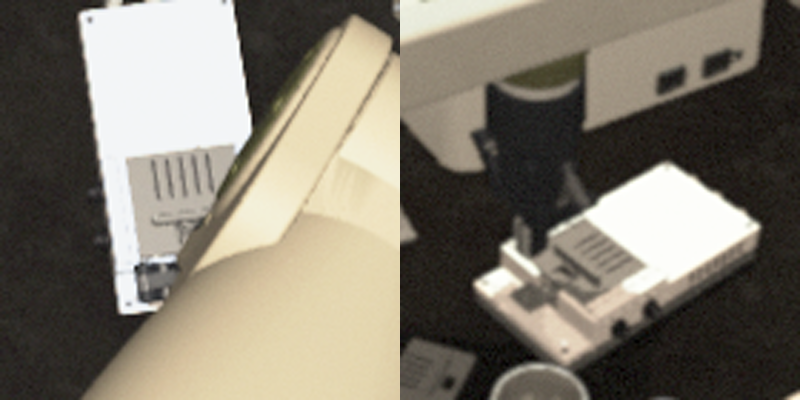

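Left: the top view of the logger is partly hidden by the arm, with the finger tips next to the tab at about (155,280). Right: the side view shows the tips at (535,245), straight above the pad at (530,295). I'll descend now.

```bash
python3 -m crank '{"travel":[[0.05,0.04,0.5],[0.05,0.04,0.9],[0.05,0.04,1.05],[0.05,0.04,1.15],[0.05,0.04,1.15]],"turn":[0,0,0,0,0]}';python3 -m crank '{"travel":[[0,0,0.04],[0,0,0.08],[0,0,0.12],[0,0,0.15],[0,0,0.15]],"turn":[0,0,0,0,0]}'; python3 -c "
from h import *
st()"
```

```text
clock: 2.43
tcp_pos: [0.4304, -0.1743, 0.0539]
orientation: [-0.0, -0.072, 0.997, 0.0]
wrist_force: [0.1, -0.9, -0.6]
finger_gap: -0.0001
clock: 2.85
tcp_pos: [0.4312, -0.1756, 0.0484]
orientation: [0.001, -0.072, 0.997, -0.0]
wrist_force: [-1.1, 0.5, 4.3]
finger_gap: -0.0
t 2.85 logger-frame mm [-104.5    4.7   48.4] F [-1.1  0.5  4.3] gap -0.0 turn needed -0.002
```

```bash
python3 -m crank '{"travel":[[0,0,-0.1],[0,-0.11,-0.1],[0,-0.11,0],[0,-0.11,0.05],[0,-0.11,0.1]],"turn":[0,0,0,0,0]}';python3 -m crank '{"travel":[[0,0,0.04],[0,0,0.07],[0,0,0.07]],"turn":[0,0,0]}'; python3 -c "
from h import *
st()"
```

```text
clock: 3.27
tcp_pos: [0.4317, -0.1808, 0.0442]
orientation: [0.0, -0.071, 0.997, -0.001]
wrist_force: [-0.9, -2.7, 4.3]
finger_gap: -0.0006
clock: 3.52
tcp_pos: [0.4316, -0.1807, 0.0414]
orientation: [0.0, -0.071, 0.997, -0.001]
wrist_force: [-2.6, -3.5, 7.9]
finger_gap: -0.0
t 3.5167 logger-frame mm [-104.9   -0.4   41.4] F [-2.6 -3.5  7.9] gap -0.0 turn needed -0.003
```

```bash
python3 -m crank '{"travel":[[0,0,0.03],[0,0,0.05],[0,0,0.05],[0,0,0.05],[0,0,0.05]],"turn":[0,0,0,0,0]}'; python3 - <<'E'
from h import *
import cv2
st()
ims=[]
for n,(r,c,h,w) in(("top",(150,320,120,120)),("side",(210,305,110,110))):
    k=read_camera(n);i=k["image"][r:r+h,c:c+w,::-1];ims.append(cv2.resize(i,(400,400),interpolation=cv2.INTER_CUBIC))
cv2.imwrite("pics/m2.png",np.hstack(ims));st()
E
```

```text
clock: 3.93
tcp_pos: [0.4316, -0.1809, 0.0407]
orientation: [0.0, -0.071, 0.997, -0.001]
wrist_force: [-5.0, -1.8, 17.2]
finger_gap: 0.0002
t 3.9333 logger-frame mm [-104.9   -0.5   40.7] F [-5.  -1.8 17.2] gap 0.0002 turn needed -0.003
t 4.0333 logger-frame mm [-104.9   -0.5   40.7] F [-5.6 -2.2 17.1] gap -0.0003 turn needed -0.003
```

View pics/m2.png

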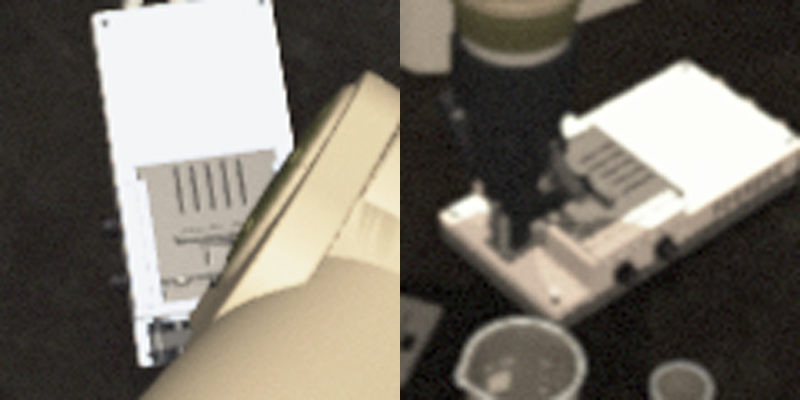

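The cover has sprung forward. Its far left corner is now at about (137,167) in the left half, clear of the guide, and the pad has stopped hard at 17 N. Next I'll lift off, open the fingers slightly and go behind the rib.

```bash
python3 -m crank '{"travel":[[0,0,-0.4],[0,0,-0.8],[0,0,-0.8],[0,0,-0.8]],"turn":[0,0,0,0]}' 15 20;python3 -m crank '{"travel":[[-0.4,0,0],[-0.8,0,0],[-1.0,0,0],[-1.05,0,0],[-1.05,0,0]],"turn":[0,0,0,0,0]}'; python3 - <<'E'
from h import *
import cv2
go(lw(-.062,0,.054))
a=read_camera("top");print("pred corner in crop",(proj(a,lw(.011,.045,.049))-[320,150])*400/120,"closed",(proj(a,lw(-.002,.045,.049))-[320,150])*400/120)
E
```

```text
clock: 4.37
tcp_pos: [0.4316, -0.1796, 0.0712]
orientation: [0.0, -0.072, 0.997, 0.0]
wrist_force: [-0.2, -0.5, -0.8]
finger_gap: 0.0154
clock: 4.78
tcp_pos: [0.4726, -0.1731, 0.0701]
orientation: [-0.001, -0.072, 0.997, 0.001]
wrist_force: [-0.8, -0.2, 0.0]
finger_gap: 0.0147
t 4.7833 logger-frame mm [-63.2   1.2  70.1] F [-0.8 -0.2  0. ] gap 0.0147 turn needed -0.001
units [-0.032 -0.03   0.403]
pred corner in crop [136.10232214 166.40060072] closed [138.93364532 186.40859428]
```

The corner matches a 13 mm spring-out: (136,166) predicted against (137,167) seen. I'll descend behind the rib.

```bash
python3 -m crank '{"travel":[[0,-0.03,0.2],[0,-0.03,0.38],[0,-0.03,0.38],[0,-0.03,0.38]],"turn":[0,0,0,0]}'; python3 - <<'E'
from h import *
import cv2
st()
k=read_camera("side");i=k["image"][210:310,305:438,::-1];cv2.imwrite("pics/m3.png",cv2.resize(i,(798,600),interpolation=cv2.INTER_CUBIC))
E
```

```text
clock: 5.17
tcp_pos: [0.4719, -0.1745, 0.055]
orientation: [-0.001, -0.071, 0.997, 0.001]
wrist_force: [-0.9, -0.4, 1.1]
finger_gap: 0.0149
t 5.1667 logger-frame mm [-64.1  -0.1  55. ] F [-0.9 -0.4  1.1] gap 0.0149 turn needed -0.003
```

View pics/m3.png

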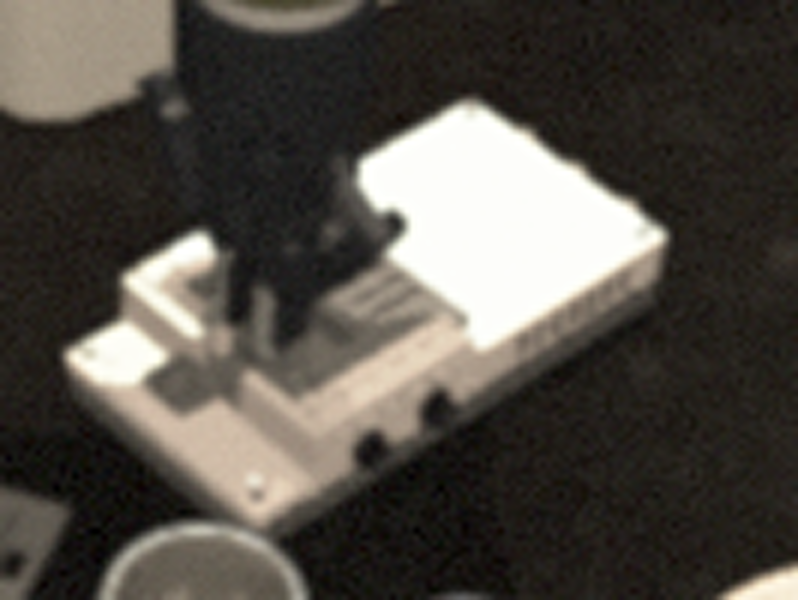

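The finger tips at about (265,330) stand behind the rib, low between the guides. I'll push gently.

```bash
python3 -m crank '{"travel":[[-0.1,0,0],[-0.2,0,0],[-0.3,0,0],[-0.4,0,0],[-0.5,0,0]],"turn":[0,0,0,0,0]}';python3 -m crank '{"travel":[[-0.1,0,0],[-0.2,0,0],[-0.3,0,0],[-0.4,0,0],[-0.5,0,0]],"turn":[0,0,0,0,0]}'; python3 - <<'E'
from h import *
import cv2
st()
k=read_camera("side");i=k["image"][210:310,305:438,::-1];cv2.imwrite("pics/m4.png",cv2.resize(i,(798,600),interpolation=cv2.INTER_CUBIC))
E
```

```text
clock: 5.63
tcp_pos: [0.4934, -0.172, 0.0561]
orientation: [0.0, -0.072, 0.997, -0.0]
wrist_force: [-1.1, -0.4, 1.3]
finger_gap: 0.015
clock: 6.05
tcp_pos: [0.513, -0.1691, 0.0559]
orientation: [-0.0, -0.072, 0.997, 0.0]
wrist_force: [-0.6, 0.6, 0.4]
finger_gap: 0.0147
t 6.05 logger-frame mm [-22.6  -0.7  55.9] F [-0.6  0.6  0.4] gap 0.0147 turn needed -0.002
```

View pics/m4.png

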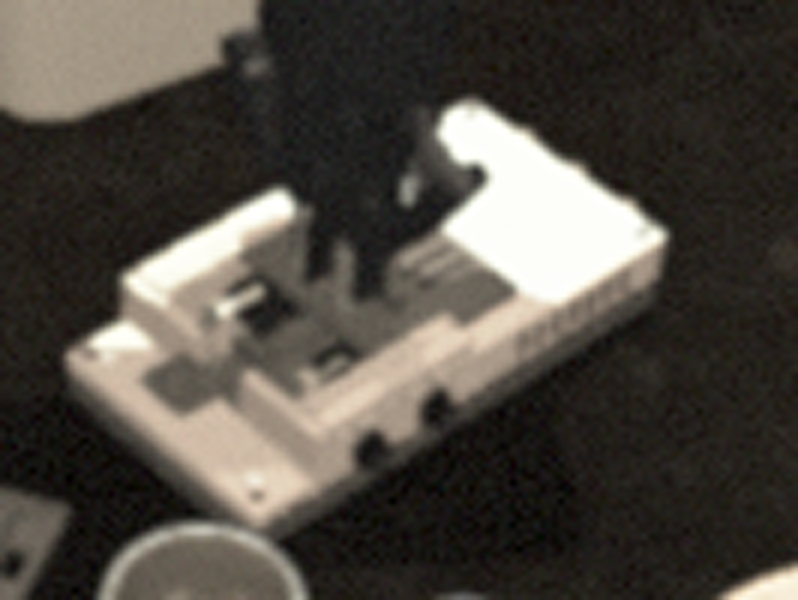

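The cover is sliding straight and the bay terminals are appearing at (240,300) and (320,365). I'll continue.

```bash
python3 -m crank '{"travel":[[-0.1,0,0.02],[-0.2,0,0.02],[-0.3,0,0.02],[-0.4,0,0.02],[-0.5,0,0.02]],"turn":[0,0,0,0,0]}';python3 -m crank '{"travel":[[-0.1,0,0],[-0.2,0,0],[-0.3,0,0],[-0.4,0,0],[-0.5,0,0]],"turn":[0,0,0,0,0]}'; python3 -m crank '{"travel":[[-0.07,0,0],[-0.12,0,0],[-0.15,0,0],[-0.15,0,0]],"turn":[0,0,0,0]}'; python3 -c "
from h import *
st()"
```

```text
clock: 6.52
tcp_pos: [0.533, -0.1662, 0.0551]
orientation: [0.0, -0.072, 0.997, 0.0]
wrist_force: [-0.9, -0.2, 0.6]
finger_gap: 0.015
clock: 6.93
tcp_pos: [0.5527, -0.1634, 0.0551]
orientation: [0.0, -0.072, 0.997, 0.0]
wrist_force: [-0.1, 0.5, 0.2]
finger_gap: 0.0149
clock: 7.27
tcp_pos: [0.5585, -0.1626, 0.0552]
orientation: [0.0, -0.072, 0.997, 0.0]
wrist_force: [0.2, -0.2, 0.4]
finger_gap: 0.0153
t 7.2667 logger-frame mm [23.3 -0.9 55.2] F [ 0.2 -0.2  0.4] gap 0.0153 turn needed -0.002
```

```bash
python3 -m crank '{"travel":[[-0.05,0,0],[-0.1,0,0],[-0.14,0,0],[-0.14,0,0]],"turn":[0,0,0,0]}'; python3 -m crank '{"travel":[[0.15,0,0],[0.3,0,0],[0.3,0,-0.7],[0.3,0,-1.5],[0.3,0,-2.5]],"turn":[0,0,0,0,0]}'; python3 -m crank '{"travel":[[0.3,0.9,-0.4],[0.5,1.8,-0.6],[0.7,2.7,-0.8],[0.9,3.6,-1],[1.1,4.5,-1]],"turn":[0,0,0,0,0]}'; python3 -m crank '{"travel":[[1,0.2,0],[2,0.5,0],[2.5,1,0],[2.5,1.5,0],[2.5,1.5,0]],"turn":[0,0,0,0,0]}'; python3 - <<'E'
from h import *
import cv2
st()
ims=[]
for n,(r,c,h,w) in(("top",(130,325,150,120)),("side",(205,300,150,120))):
    k=read_camera(n);cv2.imwrite(f"pics/{n}9.png",k["image"][:,:,::-1]);i=k["image"][r:r+h,c:c+w,::-1];ims.append(cv2.resize(i,(400,500),interpolation=cv2.INTER_CUBIC))
cv2.imwrite("pics/m5.png",np.hstack(ims))
a=read_camera("top")
for t in(89,95,100):
  print(t,[((proj(a,lw(x/1e3,y,.049))-[325,130])*10/3).round() .tolist() for x in(t-77,t-2) for y in(.045,-.045)])
E
```

```text
clock: 7.6
tcp_pos: [0.5641, -0.1618, 0.0552]
orientation: [0.0, -0.072, 0.997, -0.0]
wrist_force: [0.6, 0.1, 0.6]
finger_gap: 0.015
clock: 8.02
tcp_pos: [0.5493, -0.1628, 0.154]
orientation: [-0.002, -0.071, 0.997, 0.001]
wrist_force: [1.3, -0.4, 0.4]
finger_gap: 0.0152
clock: 8.43
tcp_pos: [0.4819, 0.0093, 0.1968]
orientation: [0.001, -0.071, 0.997, -0.0]
wrist_force: [0.9, 0.5, -0.3]
finger_gap: 0.0148
clock: 8.85
tcp_pos: [0.3722, 0.0553, 0.1952]
orientation: [0.0, -0.073, 0.997, 0.001]
wrist_force: [0.3, -0.1, -0.2]
finger_gap: 0.0147
t 8.85 logger-frame mm [-129.3  241.7  195.2] F [ 0.3 -0.1 -0.2] gap 0.0147 turn needed -0.0
89 [[119.0, 232.0], [259.0, 213.0], [103.0, 117.0], [242.0, 99.0]]
95 [[118.0, 222.0], [258.0, 204.0], [102.0, 108.0], [241.0, 90.0]]
100 [[117.0, 215.0], [257.0, 196.0], [101.0, 101.0], [240.0, 82.0]]
```

View pics/m5.png

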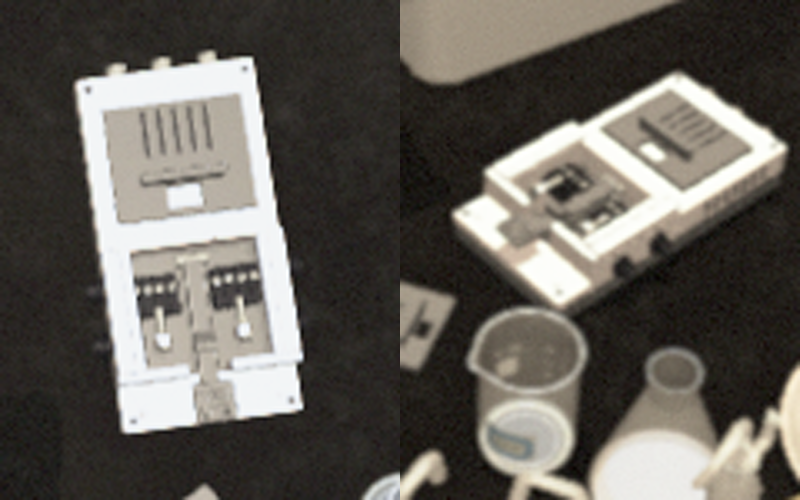

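View pics/top9.png

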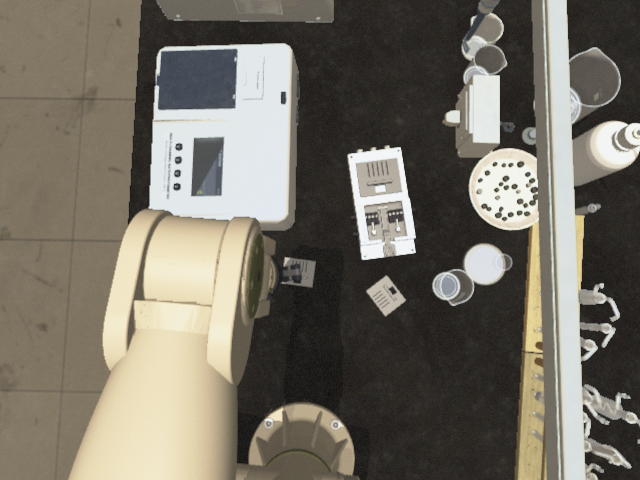

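The cover lies flat and straight on the deck, with its near corners at (118,222) and (258,204). That matches 95 mm of travel. All the terminals are uncovered, and the beaker and flask haven't moved. The arm stands clear in free air, with TCP z at 0.195 and about zero force.

```bash
python3 -c "
from workcell import *
print(hand_in())"
```

```text
the job is handed in; nothing more can be done
None
```

The terminal bay is open and the job is handed in; the robot's clock read about 8.9 s at the last check, against the 34 s limit.

- **Tab:** I pressed the snap tab with closed fingertips to its hard stop, at about 17 N. In the picture the cover had sprung out by the expected 13 mm.
- **First contact:** the fingertips first touched the pad about 5 mm off-centre. I lifted off and corrected this before pressing down.
- **Cover:** I pushed it straight along the case by its rib, with about 1 N on the wrist sensor.
- **Final position:** the last pictures show the cover about 95 mm from its closed place, where 77 to 117 mm was wanted. It lies flat and square on the deck, clear of the guides, with all the screw terminals uncovered.
- **Other things on the bench:** the beaker, flask and look-alike plates are where they were. In the last top picture the arm hides the log book, marker and stopper, so I couldn't confirm those by eye. The gripper's path stayed well away from them.
- **Robot:** the arm stands clear at about 195 mm height, touching nothing. No check failed or disagreed.

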